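# Make up the chest-building tray and the varnishing tray

## Task

Make up the two wooden trays for the woodcraft class: put the small drawer, the glue bottle and the cork sanding block in the three-bay tray, and the varnish jar and the roll of masking tape in the two-bay tray. Give each thing a bay of its own and set it down without letting it drop, the right way up as it stands or lies now, flat on the bottom near the middle of its bay. Leave the wax tin and the wood offcut where they are.

Things in the scene. Friction and masses are not known exactly. Their poses are not given: they have to be found in the camera images.
- tray3: Three-bay kit tray of pale plywood, 276 x 118 mm and 20 mm high. Floor 5 mm thick, walls and dividers 6 mm thick, their tops 20 mm above the table. The bays lie in a row along the tray's x axis; each bay is 84 mm along x by 106 mm along y inside. A low dark carrying bar (10 mm out, top 18 mm high) sits on each end. Fixed to the table. Origin: centre of the underside, z up. Bay centres at x = -90, 0 and +90 mm, y = 0.
- tray2: Two-bay kit tray of pale plywood, 186 x 118 mm and 20 mm high. Floor 5 mm thick, walls and dividers 6 mm thick, their tops 20 mm above the table. The bays lie in a row along the tray's x axis; each bay is 84 mm along x by 106 mm along y inside. A low dark carrying bar (10 mm out, top 18 mm high) sits on each end. Fixed to the table. Origin: centre of the underside, z up. Bay centres at x = -45 and +45 mm, y = 0.
- drawer: Small open-topped pine drawer, 64 mm along its x (depth), 60 mm along its y (width), 48 mm high, walls 6 mm. A round wooden knob, 14 mm across, sticks 11 mm out of its front (-x) face at 32 mm height, above the tray walls when in a tray. Grip it across y. About 90 g. Stands open side up. Origin: centre of its underside (knob left out), z up.
- glue: White round glue bottle with an orange pointed nozzle: body 44 mm across up to 70 mm height, then a tapering shoulder and nozzle, 100 mm high in all. About 130 g. Stands upright. Origin: centre of its underside, z up.
- block: Cork sanding block, 66 mm along its x, 55 mm along its y, 36 mm high, brown cork with a rust-brown abrasive sheet round its lower part. Grip it across y. About 60 g. Origin: centre of its underside, z up.
- jar: Squat amber glass varnish jar with a steel screw lid: 56 mm across up to 40 mm height, lid 52 mm across, 60 mm high in all. About 150 g. Stands upright. Origin: centre of its underside, z up.
- tape: Roll of cream masking tape lying flat: ring 56 mm across, hole 28 mm, 30 mm high. About 50 g. Origin: centre of its underside, z up.
- wax_tin: Flat round steel tin of wax with a lid, 65 mm across, 22 mm high; not wanted in either tray, stays where it is. Origin: centre of its underside.
- offcut: Plain pine offcut bar, about 94 mm along its x (74 mm plus a pointed mitred end at +x), 34 mm along y, 22 mm high; not wanted, stays where it is. Origin: centre of the underside of the 74 mm part.
Things that resemble listed ones, but are neither listed nor needed, are in the scene too. What is shaped like the glue but yellow is not meant.

How it is judged:
By the outcome, as a careful person would: the job done as asked, in the order asked, and still so for the second after the job is handed in, with the robot touching nothing.
It also fails if it takes over 131 s, if anything falls off the work surface, if the arm or the gripper's body presses on something with over 40 N, if the wrist force passes 120 N, or if a joint passes its speed limit or range.

## Robot

A 7-joint arm with a two-finger parallel gripper is mounted at the origin on the work surface. World frame = base frame: x ahead of the robot, y to its left, z up, the work surface at z = 0. Lengths are in mm, angles in rad, forces in N, time in s.
With the tool pointing down it reaches from about 400 to 875 mm from the base axis. Payload 19.3 kg.
Tool frame: the origin (TCP) lies midway between the tips of the shut fingers; the grasp point (between the pads) lies bot.hold_point_z behind it (bot.hold_point_z is the distance from the TCP to the grasp point, in mm); z points along the fingers, y is the direction in which the jaws open and shut (so a half turn about z gives the same grasp; the last joint's range is limited). The gripper opens to 85 mm and grips with 20 to 120 N. Pads are 22 mm wide; open, the fingers measure 114 mm over their backs; the gripper's body (76 mm by 85 mm) begins 54 mm behind the grasp point. The pads swing forward as they close: fully open they stand 13 mm farther back than shut.
Start: joints at [-1.301, 0.521, -0.036, 1.599, 0.021, 1.021, -0.113], TCP at [208.33, 589.248, 231.291] pointing down, gripper open.
Joint ranges: [-2.91, 2.91], [-0.3, 2.13], [-1.5, 1.42], [0.17, 2.43], [-1.26, 4.41], [0.16, 1.93], [-2.52, 2.52]. Speed limits (rad/s): [1.89, 1.89, 2.39, 2.39, 3.01, 3.01, 3.01].

## Interface

Orientations are given as a unit quaternion [x, y, z, w].
In Python, from cell import observe, cams, bot gives the robot as it stands.
- The arm moves only by the tool move_arm, never from a script. Its argument "deltas" is text: rows parted by semicolons, each of 7 numbers parted by spaces: the turn, a rotation vector about the tool's x, y, z in rad, then the shift along the tool's x, y, z in cm, then the opening, from 0 (shut) to 1 (fully open). In form: ax ay az dx dy dz fingers; .... A call has 1 to 20 rows; each row is the pose to reach, as a shift and turn from the pose commanded when the call began, along the tool's axes at that moment; what a row does not reach only later rows make up. A row lasts 1/10 s, in which the tool goes at most 50 mm and 8.59 degrees, less where a joint would pass 70% of its speed; a pose out of reach is approached as far as the arm can. A call with a gripper value outside its range is refused whole. The fingers move at their own pace and stop on an object; the grip force is fixed at half the most. Time passes only in rows, so rows that repeat a pose let the fingers close. It gives the time, the measured TCP pose, the force and the opening at its end, in the units of the state.
- observe(): the state, without advancing time (a new reading comes with each control period).
- cams.grab_frame(name): name is "side" or "top"; returns (picture, depth): 400x640x3 uint8, red, green, blue; 400x640 float32, mm along the optical axis (not along the pixel's ray), 0 where there is no reading.
- cams.camera_model(name): a dict with "K" (3x3 intrinsics, pixels), "k1" (the pictures are not rectified: a ray, as slopes to the right and down, at radius r is drawn at 1 + k1 r^2 times it, then the intrinsics apply), "R" (3x3) and "t" (3): a world point X has camera coordinates R X + t. Camera axes: x right, y down, z forward; pixel columns grow to the right and rows downward; lengths in mm; the calibration is good to about 2 mm. A picture is of the moment at which its call begins. camera_model takes no time and is no camera call.
- bot.hand_in(): hands the job in, once; it reports no verdict.
The state is a dict: "time_s": time; "joint_positions": joint angles; "dq": joint speeds; "effort": joint torques, N m; "position": TCP position; "tool_rot": TCP orientation; "force": force on the tool from outside, world axes, zero at the start; "ft_torque": the same for the moment, N m; "opening": finger opening in mm.
Only numpy, scipy, OpenCV 4.12 (cv2) and the standard library are available. Lean on these libraries where they do the work, as an engineer would, in place of code of your own. Each camera call takes 0.05 s, during which the arm holds its last target. There are 200 camera calls.

## Working session

There is one attempt and no reset: what is moved stays moved. The work goes in short steps, Python scripts to look and compute and a tool call to move; the robot and the scene stay as the last step left them, time stands still between calls to the robot, and variables do not carry over. Pictures are saved under pics/ and viewed, about 12 in all and at most 16, crops included, and the job is handed in when it is done.

Besides the shell and the picture viewer there is one more tool, called after "Call:" by a JSON object that holds its "name" and its "arguments". move_arm: Moves the arm, as the interface text tells. Its arguments: {"type":"object","properties":{"deltas":{"type":"string"}},"required":["deltas"]}

```bash
ls; mkdir -p pics
cat > h.py <<'E'
import numpy as np, cv2
from cell import observe, cams, bot
def world(name, d, us, vs):
    m=cams.camera_model(name); K=np.array(m["K"]);R=np.array(m["R"]);t=np.array(m["t"])
    p=np.stack([np.ravel(us),np.ravel(vs)],1).astype(float).reshape(-1,1,2)
    n=cv2.undistortPoints(p,K,np.array([m["k1"],0,0,0.]))[:,0]
    z=np.ravel(d); X=np.c_[n*z[:,None],z]
    return (X-t)@R
def cloud(name,d):
    v,u=np.mgrid[:400,:640]; return world(name,d,u,v).reshape(400,640,3)
E
python3 - <<'E'
from h import *
for n in("side","top"):
    im,d=cams.grab_frame(n); np.savez(f"{n}0.npz",im=im,d=d); cv2.imwrite(f"pics/{n}0.png",im[...,::-1])
    m=cams.camera_model(n);print(m)
    c=cloud(n,d);print(c[200,320],(d==0).mean())
print(observe(),bot.hold_point_z)
E
```

```text
pics
{'K': array([[501.93787069,   0.        , 318.66505704],
       [  0.        , 501.93787069, 206.23997545],
       [  0.        ,   0.        ,   1.        ]]), 'k1': 0.023236669148864353, 'R': array([[ 0.99488127, -0.09960891, -0.01700963],
       [-0.08564613, -0.74185245, -0.66507118],
       [ 0.05362838,  0.66312367, -0.74658623]]), 't': array([-550.85918407,   82.34720294, 1444.91366719])}
[564.95019223  71.86470585  -0.62245514] 0.0040625
{'K': array([[442.7252767 ,   0.        , 319.88873447],
       [  0.        , 442.7252767 , 191.82865055],
       [  0.        ,   0.        ,   1.        ]]), 'k1': 0.014750938482228592, 'R': array([[ 0.02833953, -0.99956645,  0.007986  ],
       [-0.99400473, -0.02902405, -0.10541443],
       [ 0.10560051, -0.00495073, -0.99439631]]), 't': array([  -4.07896051,  562.14888216, 1103.18506227])}
[543.41877357  11.05783688   2.84467086] 0.0041875
{'time_s': 0.1, 'joint_positions': array([-1.3011959 ,  0.52197472, -0.03629649,  1.59991078,  0.02121192,
        1.02110199, -0.11281223]), 'dq': array([ 0.00047603,  0.00056446,  0.00048718,  0.00124244,  0.00209383,
       -0.00070716,  0.00080768]), 'effort': array([ 3.56866054e-03, -9.28482485e+01,  1.98426358e+00, -3.70530868e+01,
        1.82267575e-02,  5.26733769e-03, -2.79345016e-05]), 'position': array([208.26796898, 588.97774142, 230.78538286]), 'tool_rot': array([ 1.69105923e-01,  9.85597754e-01, -5.03435958e-04, -3.81400604e-05]), 'force': array([-0.38456906, -0.4166597 ,  0.21307233]), 'ft_torque': array([-0.01042608,  0.01093746,  0.02478916]), 'opening': 85.0909582129626} 18.700000000000003
```

View pics/top0.png

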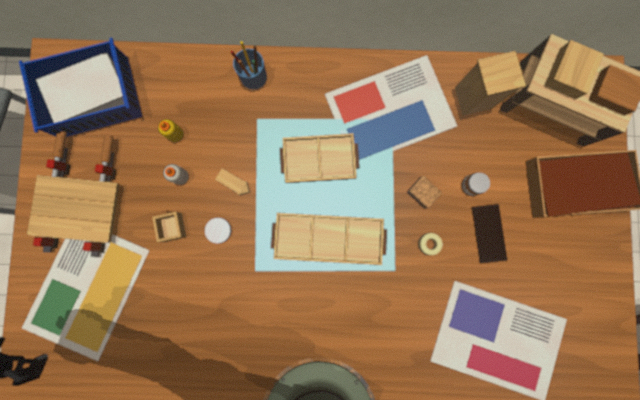

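View pics/side0.png

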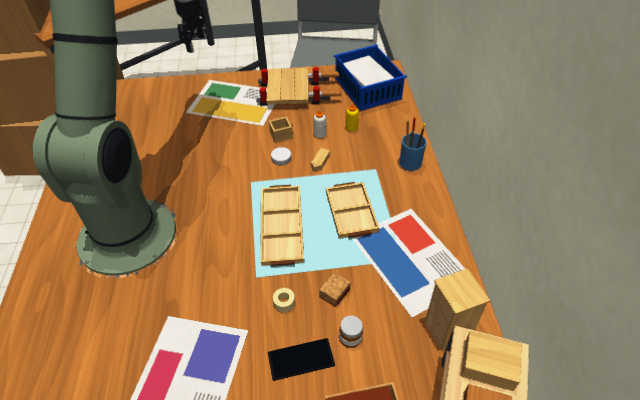

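The top view shows the following:
- tray2 is near (319,159) and tray3 near (330,239).
- The drawer is at (168,227), the white glue at (175,175) with the yellow one at (169,131), the block at (424,191), the jar at (477,184) and the tape at (431,244).
- The tin is at (217,231) and the offcut at (232,181).

The side view agrees.

```bash
cat > meas.py <<'E'
from h import *
seeds=dict(tray2=(319,159,10,30),tray3=(330,239,10,30),drawer=(168,227,38,60),glue=(175,175,25,120),block=(424,191,28,50),jar=(477,184,50,75),tape=(431,244,22,40),tin=(217,231,15,35),offcut=(232,181,15,35))
def measure(C,S,names=seeds,rad=75):
    out={}
    for k in names:
        u,v,lo,hi=seeds[k]; c=C["top"][v,u][:2]; r=170 if k[:4]=="tray" else 70 if k in("block","offcut") else 50
        for n in("top","side"):
            P=C[n].reshape(-1,3); P=P[(abs(P[:,:2]-c).max(1)<r)&(P[:,2]>lo)&(P[:,2]<hi)]
            # keep largest connected blob on 3mm grid
            g=np.zeros((130,130),np.uint8); ij=((P[:,:2]-c+190)/3).astype(int); g[ij[:,0],ij[:,1]]=1
            _,lab,st,_=cv2.connectedComponentsWithStats(cv2.dilate(g,np.ones((3,3),np.uint8)))
            L=lab[ij[:,0],ij[:,1]]
            P=P[L==np.bincount(L).argmax()]
            q=P[:,:2].astype(np.float32); (cx,cy),(w,h),a=cv2.minAreaRect(q)
            print(f"{k:7s}{n:5s} n={len(P):4d} rect c=({cx:.1f},{cy:.1f}) size={w:.1f}x{h:.1f} ang={a:.1f} zmed={np.median(P[:,2]):.1f} zmax={P[:,2].max():.1f} circ={np.round(cv2.minEnclosingCircle(q)[1],1)}")
if __name__=="__main__":
    C={n:cloud(n,np.load(f"{n}0.npz")["d"]) for n in("top","side")}
    measure(C,None)
    im=np.load("top0.npz")["im"];s=np.load("side0.npz")["im"]
    a=cv2.resize(im[120:280,140:300],(400,400),interpolation=2);b=cv2.resize(im[120:280,380:540],(400,400),interpolation=2)
    c=cv2.resize(s[90:190,240:373],(400,300));e=cv2.resize(s[260:360,250:383],(400,300))
    cv2.imwrite("pics/crop1.png",cv2.resize(np.vstack([np.hstack([a,b]),np.hstack([c,e])]),(685,600))[...,::-1])
    m=C["top"]
    for p in [(282,137),(354,135),(356,180),(284,183),(319,137),(277,215),(384,218),(382,264),(275,260)]: print(p,m[p[1],p[0]].round(1))
E
python3 meas.py
```

```text
tray2  top   n=1023 rect c=(654.2,18.1) size=119.0x206.4 ang=5.3 zmed=20.0 zmax=28.9 circ=108.2
tray2  side  n= 719 rect c=(651.4,16.3) size=119.0x211.3 ang=5.2 zmed=17.4 zmax=25.1 circ=109.1
tray3  top   n=1298 rect c=(445.4,-12.9) size=296.4x118.0 ang=88.5 zmed=20.2 zmax=28.6 circ=150.2
tray3  side  n= 951 rect c=(443.4,-16.1) size=300.6x118.1 ang=87.9 zmed=17.6 zmax=26.1 circ=152.1
drawer top   n= 305 rect c=(468.0,392.7) size=73.8x62.1 ang=15.0 zmed=48.4 zmax=54.6 circ=43.1
drawer side  n= 159 rect c=(463.8,388.8) size=76.0x71.0 ang=21.4 zmed=44.9 zmax=51.8 circ=45.4
glue   top   n= 347 rect c=(595.6,377.7) size=42.9x42.6 ang=30.0 zmed=75.5 zmax=104.4 circ=22.8
glue   side  n= 236 rect c=(595.2,370.0) size=42.3x36.9 ang=19.3 zmed=62.1 zmax=99.0 circ=21.9
block  top   n= 568 rect c=(570.6,-255.7) size=68.5x55.2 ang=48.0 zmed=37.1 zmax=44.5 circ=40.6
block  side  n= 494 rect c=(568.8,-258.7) size=67.8x54.6 ang=48.0 zmed=34.8 zmax=42.2 circ=40.4
jar    top   n= 353 rect c=(594.9,-385.0) size=49.8x51.0 ang=28.1 zmed=61.4 zmax=67.2 circ=26.4
jar    side  n= 374 rect c=(591.1,-385.7) s
[... 236 characters left out ...]
rc=28.9
tin    top   n= 513 rect c=(457.6,271.3) size=60.9x62.0 ang=1.6 zmed=23.0 zmax=29.1 circ=32.4
tin    side  n= 230 rect c=(456.2,267.2) size=63.1x64.2 ang=1.0 zmed=20.6 zmax=27.8 circ=34.9
offcut top   n= 432 rect c=(580.9,237.9) size=91.3x36.8 ang=62.9 zmed=23.3 zmax=30.5 circ=46.3
offcut side  n= 204 rect c=(580.6,236.9) size=96.6x36.7 ang=59.2 zmed=21.1 zmax=27.0 circ=48.3
(282, 137) [703.2 114.7  24.1]
(354, 135) [719.5 -74.4   1.9]
(356, 180) [598.5 -81.8   5.7]
(284, 183) [ 5.858e+02  1.070e+02 -5.000e-01]
(319, 137) [707.3  18.5  19. ]
(277, 215) [500.1 120.3  20.3]
(384, 218) [ 501.3 -157.2    1.7]
(382, 264) [ 382.5 -153.7   -0. ]
(275, 260) [ 3.849e+02  1.228e+02 -3.000e-01]
```

View pics/crop1.png

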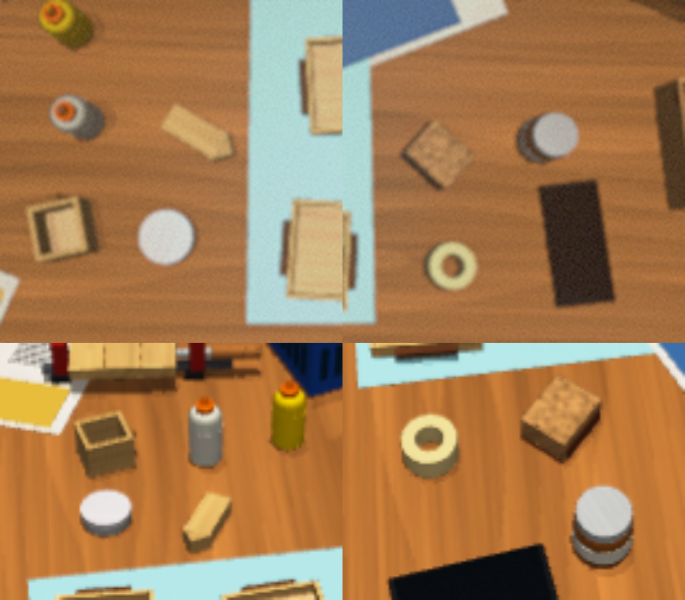

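```bash
cat > go.py <<'E'
# usage: go.py x y z jaw_deg ... : row(s) from the present pose to each target (mm, deg)
import sys
from h import *
from scipy.spatial.transform import Rotation as Ro
s=observe(); R0=Ro.from_quat(s["tool_rot"]); p=np.array(s["position"])
ya=R0.as_matrix()[:,1]; print("pose",p.round(1),"jaw",np.degrees(np.arctan2(ya[1],ya[0])).round(1),"tilt",R0.as_matrix()[:,2].round(3),"open",round(s["opening"],1),"F",np.round(s["force"],1),"t",s["time_s"],"j7",round(s["joint_positions"][6],2))
a=list(map(float,sys.argv[1:]))
for x,y,z,j in zip(*[iter(a)]*4):
    c,d=np.cos(np.radians(j)),np.sin(np.radians(j))
    R=Ro.from_matrix(np.array([[-d,c,0],[c,d,0],[0,0,-1.]]))
    r=(R0.inv()*R).as_rotvec(); t=R0.inv().apply(np.array([x,y,z])-p)/10
    print(" ".join(f"{v:.3f}" for v in [*r,*t]))
E
python3 - <<'E'
from h import *
from meas import seeds
for n in("top","side"):
    P=cloud(n,np.load(f"{n}0.npz")["d"]).reshape(-1,3); P=P[(abs(P[:,:2]-[466,391]).max(1)<60)&(P[:,2]>12)]
    q=P[(P[:,2]>42)&(P[:,2]<60)][:,:2].astype(np.float32); r=cv2.minAreaRect(q);print(n,r)
    a=np.radians(15); l=(P[:,:2]-r[0])@np.array([[np.cos(a),-np.sin(a)],[np.sin(a),np.cos(a)]])
    for sg in(1,-1):
        m=(sg*l[:,0]>36)&(abs(l[:,1])<25)&(P[:,2]>15);print(sg,m.sum(),l[m][:6].round(),P[m][:6,2].round())
E
python3 go.py 466.5 391.5 150 105
```

```text
top ((467.50323486328125, 392.56378173828125), (72.9142074584961, 62.08626174926758), 14.952045440673828)
1 5 [[37.  0.]
 [36. -3.]
 [36. -5.]
 [37. -5.]
 [36.  5.]] [40. 43. 40. 33. 36.]
-1 9 [[-36. -17.]
 [-36. -17.]
 [-36. -18.]
 [-36. -19.]
 [-36.  -8.]
 [-36.  -7.]] [38. 29. 23. 18. 47. 28.]
side ((461.1185607910156, 388.4208068847656), (64.64506530761719, 72.26811981201172), 13.434449195861816)
1 8 [[41.  2.]
 [38.  5.]
 [41.  4.]
 [43. -2.]
 [38. -5.]
 [41. -6.]] [38. 33. 33. 37. 36. 35.]
-1 0 [] []
pose [208.3 589.  230.8] jaw 70.5 tilt [-0.    -0.001 -1.   ] open 85.1 F [-0.4 -0.4  0.2] t 0.1 j7 -0.11
-0.001 -0.000 -0.602 -30.928 -10.002 8.092
```

Call:
{"name": "move_arm", "arguments": {"deltas": "0 0 -0.602 -30.55 -10.29 8.1 1; 0 0 -0.602 -30.55 -10.29 8.1 1; 0 0 -0.602 -30.55 -10.29 8.1 1; 0 0 -0.602 -30.55 -10.29 8.1 1; 0 0 -0.602 -30.55 -10.29 8.1 1; 0 0 -0.602 -30.55 -10.29 8.1 1; 0 0 -0.602 -30.55 -10.29 8.1 1; 0 0 -0.602 -30.55 -10.29 8.1 1; 0 0 -0.602 -30.55 -10.29 8.1 1; 0 0 -0.602 -30.55 -10.29 8.1 1; 0 0 -0.602 -30.55 -10.29 8.1 1; 0 0 -0.602 -30.55 -10.29 8.1 1"}}

```text
time_s: 1.3
position: [461.4, 391.2, 150.5]
tool_rot: [-0.131, 0.991, 0.0, 0.0]
force: [0.4, 0.3, -1.5]
opening: 85.4
```

```bash
python3 go.py 462 390 80 105 462 390 12 105
python3 - <<'E'
from h import *
o=[]
for n,(u,v) in dict(side=(285,110),top=(165,215)).items():
    im,d=cams.grab_frame(n); np.savez(f"{n}1.npz",im=im,d=d); o.append(cv2.resize(im[max(0,v-60):v+60,u-60:u+60],(400,400),interpolation=2))
cv2.imwrite("pics/a1.png",np.hstack(o)[...,::-1])
E
```

```text
pose [461.4 391.2 150.5] jaw 105.1 tilt [ 0.  0. -1.] open 85.4 F [ 0.4  0.3 -1.5] t 1.3 j7 0.94
0.000 0.000 0.002 -0.028 -0.131 7.051
0.000 0.000 0.002 -0.027 -0.133 13.851
```

View pics/a1.png

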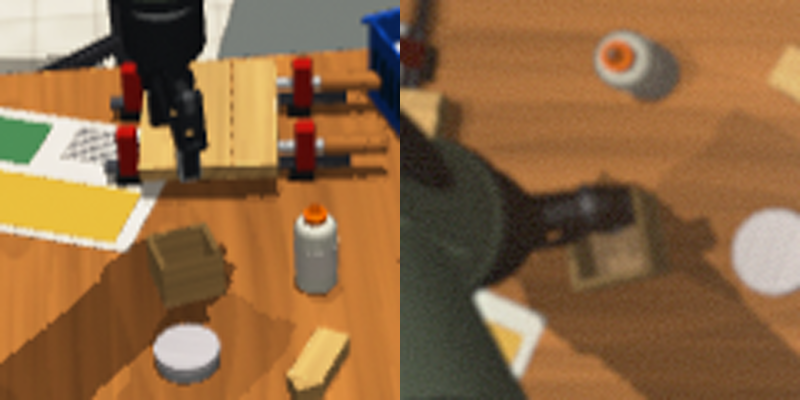

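The knob shows faintly on the drawer's +x side, at (225,265) in the left crop, and the gripper hangs above the drawer. I'll go down and grip it.

Call:
{"name": "move_arm", "arguments": {"deltas": "0 0 0 0 -0.13 4 1; 0 0 0 0 -0.13 8 1; 0 0 0 0 -0.13 11 1; 0 0 0 0 -0.13 13.2 1; 0 0 0 0 -0.13 13.85 1; 0 0 0 0 -0.13 13.85 0.5; 0 0 0 0 -0.13 13.85 0; 0 0 0 0 -0.13 13.85 0; 0 0 0 0 -0.13 13.85 0; 0 0 0 0 -0.13 13.85 0; 0 0 0 0 -0.13 13.85 0; 0 0 0 0 -0.13 13.85 0; 0 0 0 0 -0.13 13.85 0"}}

```text
time_s: 2.7
position: [463.0, 389.7, 13.2]
tool_rot: [-0.131, 0.991, 0.001, 0.001]
force: [-2.1, -2.0, 9.3]
opening: 59.4
```

```bash
python3 go.py 462 390 130 105 444.4 -14.5 130 -1.8
```

```text
pose [463.  389.7  13.2] jaw 105.0 tilt [ 0.001  0.001 -1.   ] open 59.4 F [-2.1 -2.   9.3] t 2.7 j7 0.91
0.001 0.002 0.000 0.067 0.065 -11.681
0.002 0.000 1.864 12.250 -38.547 -11.737
```

Call:
{"name": "move_arm", "arguments": {"deltas": "0 0 0 0 0 -2 0; 0 0 0 0 0 -5 0; 0 0 0 0 0 -9 0; 0 0 0 0 0 -11.7 0; 0 0 1.86 12.25 -38.55 -11.7 0; 0 0 1.86 12.25 -38.55 -11.7 0; 0 0 1.86 12.25 -38.55 -11.7 0; 0 0 1.86 12.25 -38.55 -11.7 0; 0 0 1.86 12.25 -38.55 -11.7 0; 0 0 1.86 12.25 -38.55 -11.7 0; 0 0 1.86 12.25 -38.55 -11.7 0; 0 0 1.86 12.25 -38.55 -11.7 0; 0 0 1.86 12.25 -38.55 -11.7 0; 0 0 1.86 12.25 -38.55 -11.7 0; 0 0 1.86 12.25 -38.55 -11.7 0; 0 0 1.86 12.25 -38.55 -11.7 0; 0 0 1.86 12.25 -38.55 -11.7 0; 0 0 1.86 12.25 -38.55 -11.7 0; 0 0 1.86 12.25 -38.55 -11.7 0; 0 0 1.86 12.25 -38.55 -11.7 0"}}

```text
time_s: 4.7
position: [444.1, -14.9, 129.0]
tool_rot: [0.716, 0.698, 0.0, 0.0]
force: [-0.4, -0.2, -0.5]
opening: 59.3
```

```bash
python3 go.py  444.4 -14.5 40 -1.8  444.4 -14.5 18 -1.8
python3 - <<'E'
from h import *
o=[]
for n,(u,v) in dict(side=(285,210),top=(325,225)).items():
    im,d=cams.grab_frame(n); np.savez(f"{n}1.npz",im=im,d=d); o.append(cv2.resize(im[max(0,v-70):v+70,u-70:u+70],(400,400),interpolation=2))
cv2.imwrite("pics/a2.png",np.hstack(o)[...,::-1])
E
```

```text
pose [444.1 -14.9 129. ] jaw -1.5 tilt [ 0.  0. -1.] open 59.3 F [-0.4 -0.2 -0.5] t 4.7 j7 0.15
0.000 -0.000 0.006 0.039 0.028 8.903
0.000 -0.000 0.006 0.038 0.027 11.103
```

View pics/a2.png

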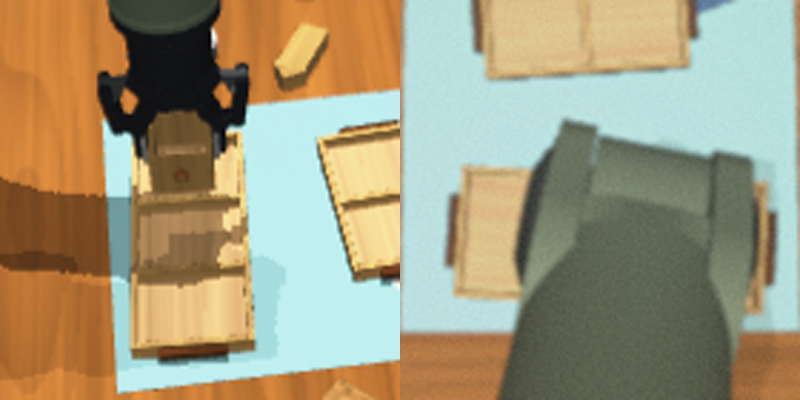

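The drawer hangs in the gripper with its knob toward −y. I'll measure where its front face is relative to the tool.

Run:
```python
from h import *
f=np.load("side1.npz");P=cloud("side",f["d"]).reshape(-1,3);I=f["im"].reshape(-1,3).astype(int)
m=(abs(P[:,0]-444)<50)&(abs(P[:,1]+14)<60)&(P[:,2]>100)&(P[:,2]<165)&(I[:,0]>50);P=P[m]
for z in range(105,170,6):
    q=P[abs(P[:,2]-z)<3]
    if len(q):print(z,len(q),"x",np.percentile(q[:,0],[0,50,100]).round(),"y",np.percentile(q[:,1],[5,25,50,75]).round(1))
```

```text
111 1 x [454. 454. 454.] y [-46.3 -46.3 -46.3 -46.3]
117 60 x [417. 441. 471.] y [-48.8 -45.9   2.7   8.2]
123 69 x [415. 447. 471.] y [-49.6 -46.9   0.9  10.2]
129 62 x [415. 445. 471.] y [-50.1 -47.8 -45.2   9.9]
135 66 x [409. 440. 482.] y [-49.4 -46.4 -25.   10.3]
141 68 x [401. 441. 484.] y [-49.1 -46.4 -24.1   9.2]
147 80 x [410. 445. 479.] y [-51.1 -47.1 -34.9  10.4]
153 78 x [402. 444. 479.] y [-57.2 -47.5 -43.8  10.5]
159 93 x [408. 442. 480.] y [-48.7 -46.6 -41.6 -14. ]
165 60 x [401. 443. 477.] y [-48.  -43.5 -30.6  -5.4]
```

Call:
{"name": "move_arm", "arguments": {"deltas": "0 0 0 0.04 0.03 4 0; 0 0 0 0.04 0.03 8 0; 0 0 0 0.04 0.03 10 0; 0 0 0 0.04 0.03 10.7 0; 0 0 0 0.04 0.03 10.9 0; 0 0 0 0.04 0.03 11.05 0; 0 0 0 0.04 0.03 11.05 0"}}

```text
time_s: 5.5
position: [444.9, -14.5, 19.1]
tool_rot: [0.717, 0.698, 0.001, 0.0]
force: [-0.2, 0.9, -0.6]
opening: 58.9
```

```bash
python3 go.py  444.4 -14.5 18 -1.8
```

```text
pose [444.9 -14.5  19.1] jaw -1.5 tilt [ 0.001  0.    -1.   ] open 58.9 F [-0.2  0.9 -0.6] t 5.5 j7 0.26
0.001 -0.000 0.005 -0.006 -0.049 0.113
```

Call:
{"name": "move_arm", "arguments": {"deltas": "0 0 0 0 0 0.05 0; 0 0 0 0 0 0.1 0; 0 0 0 0 0 0.13 0; 0 0 0 0 0 0.13 0"}}

```text
time_s: 5.9
position: [444.7, -14.3, 18.1]
tool_rot: [0.717, 0.698, 0.001, 0.0]
force: [-4.4, 1.0, 27.7]
opening: 59.3
```

Call:
{"name": "move_arm", "arguments": {"deltas": "0 0 0 0 0 -0.04 0; 0 0 0 0 0 -0.04 0.8; 0 0 0 0 0 -0.04 0.85; 0 0 0 0 0 -0.04 0.85; 0 0 0 0 0 -0.04 0.85; 0 0 0 0 0 -2 0.85; 0 0 0 0 0 -5 0.85; 0 0 0 0 0 -9 1; 0 0 0 0 0 -12 1; 0 0 0 0 0 -14 1"}}

```text
time_s: 6.9
position: [444.6, -14.6, 159.0]
tool_rot: [0.717, 0.697, 0.001, 0.0]
force: [0.8, 0.6, -0.8]
opening: 85.5
```

```bash
python3 go.py  595 374 170 39 595 374 145 39
```

```text
pose [444.6 -14.6 159. ] jaw -1.6 tilt [ 0.002  0.    -1.   ] open 85.5 F [ 0.8  0.6 -0.8] t 6.9 j7 0.13
0.002 0.000 -0.708 39.253 13.973 -1.063
0.002 0.000 -0.708 39.252 13.969 1.437
```

Call:
{"name": "move_arm", "arguments": {"deltas": "0 0 -0.708 39.4 13.9 -1 1; 0 0 -0.708 39.4 13.9 -1 1; 0 0 -0.708 39.4 13.9 -1 1; 0 0 -0.708 39.4 13.9 -1 1; 0 0 -0.708 39.4 13.9 -1 1; 0 0 -0.708 39.4 13.9 -1 1; 0 0 -0.708 39.4 13.9 -1 1; 0 0 -0.708 39.4 13.9 -1 1; 0 0 -0.708 39.4 13.9 -1 1; 0 0 -0.708 39.4 13.9 -1 1; 0 0 -0.708 39.4 13.9 -1 1; 0 0 -0.708 39.4 13.9 -1 1; 0 0 -0.708 39.4 13.9 -1 1"}}

```text
time_s: 8.2
position: [594.0, 374.4, 167.3]
tool_rot: [0.431, 0.902, -0.0, 0.0]
force: [-0.1, 0.6, -0.4]
opening: 85.9
```

```bash
python3 go.py 594.7 375.8 35 39
python3 - <<'E'
from h import *
from meas import measure
C={}
o=[]
for n,(u,v) in dict(side=(285,210),top=(325,225)).items():
    im,d=cams.grab_frame(n); C[n]=cloud(n,d); o.append(cv2.resize(im[v-70:v+70,u-70:u+70],(400,400),interpolation=2))
cv2.imwrite("pics/a3.png",np.hstack(o)[...,::-1])
for n in C:
    P=C[n].reshape(-1,3);P=P[(abs(P[:,:2]-[444.4,-14.5]).max(1)<60)&(P[:,2]>42)&(P[:,2]<65)]
    print(n,len(P),cv2.minAreaRect(P[:,:2].astype(np.float32)),P[:,2].mean())
E
```

```text
pose [594.  374.4 167.3] jaw 38.9 tilt [ 0. -0. -1.] open 85.9 F [-0.1  0.6 -0.4] t 8.2 j7 0.15
-0.000 0.000 -0.001 0.066 0.138 13.229
side 228 ((444.4478454589844, -19.912677764892578), (80.2646484375, 59.961448669433594), 87.92950439453125) 50.28749628848171
top 241 ((447.06683349609375, -17.719959259033203), (72.70087432861328, 59.73411178588867), 88.45314025878906) 53.39465036634867
```

View pics/a3.png

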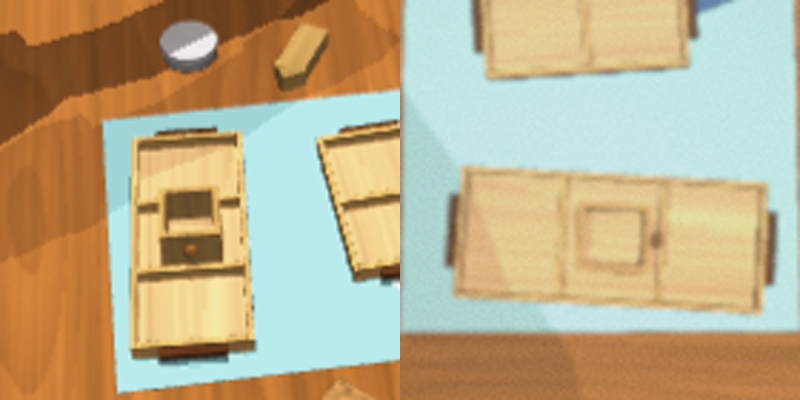

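The drawer stands flat and centred in the middle bay, with its knob at (655,238) just over the divider. Next I'll grip the glue.

Call:
{"name": "move_arm", "arguments": {"deltas": "0 0 0 0.07 0.14 2 1; 0 0 0 0.07 0.14 5 1; 0 0 0 0.07 0.14 8 1; 0 0 0 0.07 0.14 11 1; 0 0 0 0.07 0.14 12.8 1; 0 0 0 0.07 0.14 13.2 1; 0 0 0 0.07 0.14 13.2 0.6; 0 0 0 0.07 0.14 13.2 0.5; 0 0 0 0.07 0.14 13.2 0.3; 0 0 0 0.07 0.14 13.2 0; 0 0 0 0.07 0.14 13.2 0; 0 0 0 0.07 0.14 13.2 0; 0 0 0 0.07 0.14 13.2 0; 0 0 0 0.07 0.14 13.2 0; 0 0 0 0.07 0.14 13.2 0"}}

```text
time_s: 9.8
position: [595.3, 377.4, 36.7]
tool_rot: [0.43, 0.903, 0.001, 0.001]
force: [-0.4, -0.4, 7.0]
opening: 42.4
```

```bash
python3 go.py 594.7 375.8 160 39 447.2 75.5 160 -1.8
python3 - <<'E'
from h import *
o=[]
for n,(u,v) in dict(side=(315,120),top=(180,180)).items():
    im,d=cams.grab_frame(n); o.append(cv2.resize(im[v-50:v+50,u-50:u+50],(400,400),interpolation=2))
cv2.imwrite("pics/a4.png",np.hstack(o)[...,::-1])
E
```

```text
pose [595.3 377.4  36.7] jaw 39.0 tilt [ 0.002  0.001 -1.   ] open 42.4 F [-0.4 -0.4  7. ] t 9.8 j7 0.17
0.002 0.000 0.000 -0.091 -0.121 -12.332
0.002 -0.001 0.712 -14.137 -30.486 -12.395
```

View pics/a4.png

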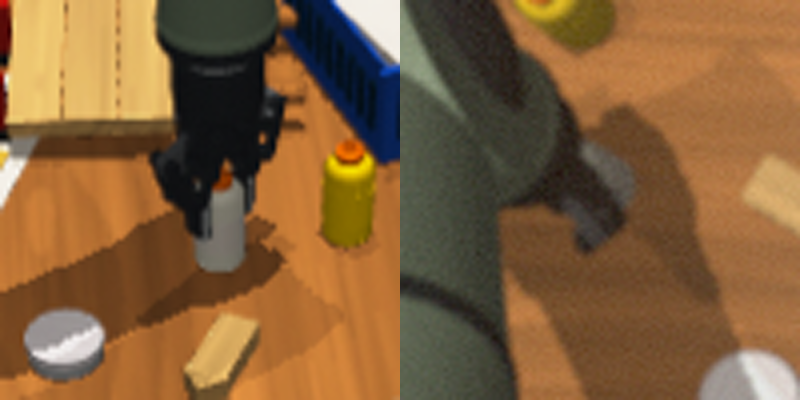

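The glue is gripped upright, and the yellow bottle is clear at (348,200) in the left crop. Next I'll carry it to the left bay.

Call:
{"name": "move_arm", "arguments": {"deltas": "0 0 0 0 0 -2 0; 0 0 0 0 0 -5 0; 0 0 0 0 0 -8 0; 0 0 0.712 -14.14 -30.5 -9 0; 0 0 0.712 -14.14 -30.5 -9 0; 0 0 0.712 -14.14 -30.5 -9 0; 0 0 0.712 -14.14 -30.5 -9 0; 0 0 0.712 -14.14 -30.5 -9 0; 0 0 0.712 -14.14 -30.5 -9 0; 0 0 0.712 -14.14 -30.5 -9 0; 0 0 0.712 -14.14 -30.5 -9 0; 0 0 0.712 -14.14 -30.5 -9 0; 0 0 0.712 -14.14 -30.5 -9 0; 0 0 0.712 -14.14 -30.5 -9 0; 0 0 0.712 -14.14 -30.5 -9 0; 0 0 0.712 -14.14 -30.5 -9 0"}}

```text
time_s: 11.5
position: [446.7, 75.5, 124.9]
tool_rot: [0.718, 0.696, -0.0, 0.0]
force: [-0.7, 0.0, -1.2]
opening: 42.3
```

```bash
python3 go.py 447.2 75.5 60 -1.8 447.2 75.5 42 -1.8;  python3 - <<'E'
from h import *
f=cams.grab_frame("side");P=cloud("side",f[1]).reshape(-1,3);I=f[0].reshape(-1,3).astype(int)
m=(abs(P[:,:2]-[447,75]).max(1)<45)&(P[:,2]>70)&(P[:,2]<190)&(I.min(1)>75);P=P[m]
for z in range(75,190,6):
    q=P[abs(P[:,2]-z)<3]
    if len(q)>3:print(z,len(q),"x",np.percentile(q[:,0],[2,50,98]).round(),"y",np.percentile(q[:,1],[5,50]).round(1))
E
```

```text
pose [446.7  75.5 124.9] jaw -1.7 tilt [-0. -0. -1.] open 42.3 F [-0.7  0.  -1.2] t 11.5 j7 -0.04
-0.000 0.000 0.001 0.005 0.055 6.487
-0.000 0.000 0.001 0.005 0.055 8.287
93 21 x [428. 450. 468.] y [55.  61.2]
99 21 x [426. 444. 467.] y [53.9 58.3]
105 21 x [429. 448. 465.] y [54.3 58.2]
111 23 x [426. 451. 465.] y [53.5 59.4]
117 20 x [427. 447. 466.] y [53.7 60.1]
123 24 x [428. 445. 467.] y [54.8 58. ]
129 26 x [425. 447. 468.] y [54.8 59.8]
135 20 x [423. 448. 469.] y [54.7 57.8]
141 29 x [420. 445. 472.] y [52.8 59.6]
147 26 x [425. 452. 472.] y [54.1 59.8]
153 27 x [421. 443. 471.] y [55.2 57.9]
159 46 x [427. 446. 467.] y [53.9 63.5]
165 47 x [430. 450. 464.] y [57.8 66.4]
```

Call:
{"name": "move_arm", "arguments": {"deltas": "0 0 0 0 0.05 3 0; 0 0 0 0 0.05 6 0; 0 0 0 0 0.05 7.5 0; 0 0 0 0 0.05 8 0; 0 0 0 0 0.05 8.2 0; 0 0 0 0 0.05 8.28 0; 0 0 0 0 0.05 8.28 0"}}

```text
time_s: 12.25
position: [447.5, 75.3, 42.8]
tool_rot: [0.718, 0.696, 0.001, 0.0]
force: [-0.6, -0.4, -0.7]
opening: 42.8
```

Call:
{"name": "move_arm", "arguments": {"deltas": "0 0 0 0 0 0.05 0; 0 0 0 0 0 0.09 0; 0 0 0 0 0 0.12 0; 0 0 0 0 0 0.12 0"}}

```text
time_s: 12.65
position: [447.3, 75.2, 41.6]
tool_rot: [0.718, 0.696, 0.0, 0.0]
force: [-2.0, -0.7, 14.5]
opening: 42.5
```

Call:
{"name": "move_arm", "arguments": {"deltas": "0 0 0 0 0 -0.02 0.6; 0 0 0 0 0 -0.02 0.75; 0 0 0 0 0 -0.02 0.75; 0 0 0 0 0 -0.02 0.75; 0 0 0 0 0 -0.02 0.75; 0 0 0 0 0 -2 0.75; 0 0 0 0 0 -5 0.75; 0 0 0 0 0 -9 0.75; 0 0 0 0 0 -13 0.9; 0 0 0 0 0 -14 1"}}

```text
time_s: 13.65
position: [448.3, 75.3, 184.3]
tool_rot: [0.718, 0.696, 0.002, 0.001]
force: [-0.0, 0.3, -0.7]
opening: 85.3
```

```bash
python3 go.py 569.7 -257.2 120 -42
```

```text
pose [448.3  75.3 184.3] jaw -1.8 tilt [ 0.004  0.002 -1.   ] open 85.3 F [-0.   0.3 -0.7] t 13.65 j7 -0.09
0.003 -0.003 0.702 -32.865 13.147 6.423
```

Call:
{"name": "move_arm", "arguments": {"deltas": "0 0 0.702 -32.87 13.15 5 1; 0 0 0.702 -32.87 13.15 5 1; 0 0 0.702 -32.87 13.15 5 1; 0 0 0.702 -32.87 13.15 5 1; 0 0 0.702 -32.87 13.15 5 1; 0 0 0.702 -32.87 13.15 5 1; 0 0 0.702 -32.87 13.15 5 1; 0 0 0.702 -32.87 13.15 5 1; 0 0 0.702 -32.87 13.15 5 1; 0 0 0.702 -32.87 13.15 5 1; 0 0 0.702 -32.87 13.15 5 1; 0 0 0.702 -32.87 13.15 5 1"}}

```text
time_s: 14.85
position: [568.6, -256.2, 131.3]
tool_rot: [0.913, 0.407, 0.0, -0.0]
force: [0.4, 0.4, 0.7]
opening: 85.6
```

```bash
python3 go.py 569.7 -257.2 5 -42;  python3 - <<'E'
from h import *
o=[]
for n,(u,v) in dict(side=(300,240),top=(345,225)).items():
    im,d=cams.grab_frame(n); C=cloud(n,d); o.append(cv2.resize(im[v-75:v+75,u-75:u+75],(400,400),interpolation=2))
    P=C.reshape(-1,3);P=P[(abs(P[:,:2]-[447,75]).max(1)<35)&(P[:,2]>25)&(P[:,2]<115)]
    print(n,len(P),cv2.minAreaRect(P[:,:2].astype(np.float32)),P[:,2].max())
cv2.imwrite("pics/a5.png",np.hstack(o)[...,::-1])
E
```

```text
pose [ 568.6 -256.2  131.3] jaw -41.9 tilt [ 0.  0. -1.] open 85.6 F [0.4 0.4 0.7] t 14.85 j7 -0.0
-0.000 -0.001 0.002 -0.008 0.156 12.627
side 306 ((449.0666198730469, 69.7462158203125), (44.831539154052734, 38.9515495300293), 13.48816204071045) 104.80410377526727
top 270 ((449.8482971191406, 77.15896606445312), (43.03798294067383, 42.87682342529297), 27.930044174194336) 108.02094572170776
```

View pics/a5.png

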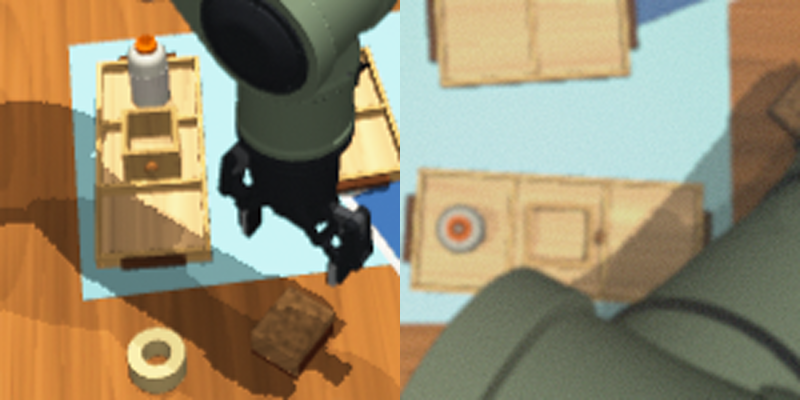

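The glue stands upright in the left bay and the gripper is lined up over the block at (293,330).

Call:
{"name": "move_arm", "arguments": {"deltas": "0 0 0 0 0.15 4 1; 0 0 0 0 0.15 8 1; 0 0 0 0 0.15 11 1; 0 0 0 0 0.15 12.3 1; 0 0 0 0 0.15 12.8 1; 0 0 0 0 0.15 12.8 0.6; 0 0 0 0 0.15 12.8 0; 0 0 0 0 0.15 12.8 0; 0 0 0 0 0.15 12.8 0; 0 0 0 0 0.15 12.8 0; 0 0 0 0 0.15 12.8 0; 0 0 0 0 0.15 12.8 0"}}

```text
time_s: 16.15
position: [570.3, -258.8, 4.7]
tool_rot: [0.914, 0.407, 0.001, 0.001]
force: [-0.9, 0.5, 6.5]
opening: 53.0
```

```bash
python3 go.py 441.6 -104.5 100 -1.8
```

```text
pose [ 570.3 -258.8    4.7] jaw -42.0 tilt [ 0.002 -0.001 -1.   ] open 53.0 F [-0.9  0.5  6.5] t 16.15 j7 0.08
0.002 -0.000 -0.702 2.868 -19.873 -9.566
```

Call:
{"name": "move_arm", "arguments": {"deltas": "0 0 0 0 0 -3 0; 0 0 0 0 0 -7 0; 0 0 0 0 0 -9.5 0; 0 0 -0.702 2.87 -19.87 -9.5 0; 0 0 -0.702 2.87 -19.87 -9.5 0; 0 0 -0.702 2.87 -19.87 -9.5 0; 0 0 -0.702 2.87 -19.87 -9.5 0; 0 0 -0.702 2.87 -19.87 -9.5 0; 0 0 -0.702 2.87 -19.87 -9.5 0; 0 0 -0.702 2.87 -19.87 -9.5 0; 0 0 -0.702 2.87 -19.87 -9.5 0; 0 0 -0.702 2.87 -19.87 -9.5 0; 0 0 -0.702 2.87 -19.87 -9.5 0; 0 0 -0.702 2.87 -19.87 -9.5 0"}}

```text
time_s: 17.55
position: [441.0, -104.4, 97.9]
tool_rot: [0.718, 0.696, -0.0, -0.0]
force: [-0.3, -0.5, -0.1]
opening: 52.8
```

```bash
python3 go.py 441.6 -104.5 10 -1.8;  python3 - <<'E'
from h import *
f=cams.grab_frame("side");P=cloud("side",f[1]).reshape(-1,3);I=f[0].reshape(-1,3).astype(int)
m=(abs(P[:,:2]-[441,-104]).max(1)<50)&(P[:,2]>85)&(P[:,2]<140)&(I[:,0]-I[:,2]>20);P=P[m]
for z in range(87,140,6):
    q=P[abs(P[:,2]-z)<3]
    if len(q)>3:print(z,len(q),"x",np.percentile(q[:,0],[2,50,98]).round(),"y",np.percentile(q[:,1],[2,10,50,98]).round(1))
E
```

```text
pose [ 441.  -104.4   97.9] jaw -1.8 tilt [-0. -0. -1.] open 52.8 F [-0.3 -0.5 -0.1] t 17.55 j7 0.4
-0.000 0.000 -0.000 -0.003 0.059 8.789
93 23 x [418. 435. 467.] y [-139.4 -138.9 -135.6 -123.4]
99 39 x [417. 448. 470.] y [-140.4 -139.4 -136.5 -114.3]
105 32 x [410. 432. 469.] y [-138.3 -137.6 -134.9 -114.3]
111 33 x [403. 441. 478.] y [-139.6 -139.  -135.8 -111.5]
117 33 x [409. 437. 465.] y [-139.9 -138.6 -137.  -124.6]
123 89 x [411. 443. 466.] y [-138.7 -137.6 -124.3  -78.1]
129 271 x [416. 440. 465.] y [-137.9 -133.6 -113.2  -80. ]
135 17 x [411. 447. 481.] y [-137.1 -134.1 -113.2  -85.3]
```

Call:
{"name": "move_arm", "arguments": {"deltas": "0 0 0 0 0.05 4 0; 0 0 0 0 0.05 7 0; 0 0 0 0 0.05 8.2 0; 0 0 0 0 0.05 8.6 0; 0 0 0 0 0.05 8.75 0; 0 0 0 0 0.05 8.8 0; 0 0 0 0 0.05 8.8 0"}}

```text
time_s: 18.3
position: [442.0, -104.3, 10.8]
tool_rot: [0.718, 0.696, 0.0, 0.001]
force: [0.2, 0.2, -0.3]
opening: 53.1
```

Call:
{"name": "move_arm", "arguments": {"deltas": "0 0 0 0 0 0.05 0; 0 0 0 0 0 0.1 0; 0 0 0 0 0 0.13 0; 0 0 0 0 0 0.13 0"}}

```text
time_s: 18.7
position: [441.8, -104.2, 9.6]
tool_rot: [0.718, 0.696, 0.0, 0.0]
force: [-3.9, 1.8, 23.9]
opening: 53.2
```

Call:
{"name": "move_arm", "arguments": {"deltas": "0 0 0 0 0 -0.04 0.6; 0 0 0 0 0 -0.04 0.76; 0 0 0 0 0 -0.04 0.76; 0 0 0 0 0 -0.04 0.76; 0 0 0 0 0 -0.04 0.76; 0 0 0 0 0 -2 0.76; 0 0 0 0 0 -5 0.76; 0 0 0 0 0 -9 0.9; 0 0 0 0 0 -12 1; 0 0 0 0 0 -14 1"}}

```text
time_s: 19.7
position: [441.8, -104.3, 150.7]
tool_rot: [0.718, 0.696, 0.001, 0.001]
force: [0.5, 1.1, -0.1]
opening: 85.3
```

```bash
python3 go.py 593 -385.3 150 -33
```

```text
pose [ 441.8 -104.3  150.7] jaw -1.8 tilt [ 0.002 -0.    -1.   ] open 85.3 F [ 0.5  1.1 -0.1] t 19.7 j7 0.35
0.002 -0.000 0.545 -27.613 15.988 0.091
```

Call:
{"name": "move_arm", "arguments": {"deltas": "0 0 0.545 -27.61 15.99 0 1; 0 0 0.545 -27.61 15.99 0 1; 0 0 0.545 -27.61 15.99 0 1; 0 0 0.545 -27.61 15.99 0 1; 0 0 0.545 -27.61 15.99 0 1; 0 0 0.545 -27.61 15.99 0 1; 0 0 0.545 -27.61 15.99 0 1; 0 0 0.545 -27.61 15.99 0 1; 0 0 0.545 -27.61 15.99 0 1; 0 0 0.545 -27.61 15.99 0 1; 0 0 0.545 -27.61 15.99 0 1; 0 0 0.545 -27.61 15.99 0 1"}}

```text
time_s: 20.9
position: [592.9, -384.4, 149.0]
tool_rot: [0.879, 0.477, 0.0, 0.0]
force: [-0.1, -0.2, 0.2]
opening: 85.4
```

```bash
python3 go.py 593 -385.3 9 -33;  python3 - <<'E'
from h import *
o=[]
for n,(u,v) in dict(side=(305,270),top=(400,225)).items():
    im,d=cams.grab_frame(n); C=cloud(n,d); o.append(cv2.resize(im[v-90:v+90,u-90:u+90],(400,400),interpolation=2))
    P=C.reshape(-1,3);P=P[(abs(P[:,:2]-[441,-104]).max(1)<50)&(P[:,2]>34)&(P[:,2]<60)]
    print(n,len(P),cv2.minAreaRect(P[:,:2].astype(np.float32)),P[:,2].mean())
cv2.imwrite("pics/a6.png",np.hstack(o)[...,::-1])
E
```

```text
pose [ 592.9 -384.4  149. ] jaw -33.0 tilt [ 0.  0. -1.] open 85.4 F [-0.1 -0.2  0.2] t 20.9 j7 0.25
0.000 -0.000 0.001 -0.072 0.054 14.003
side 400 ((442.35302734375, -96.52117156982422), (85.17454528808594, 52.484596252441406), 87.12725067138672) 39.6777107193535
top 534 ((444.5543518066406, -94.65373229980469), (80.76497650146484, 53.72235107421875), 88.19867706298828) 42.01389273479575
```

View pics/a6.png

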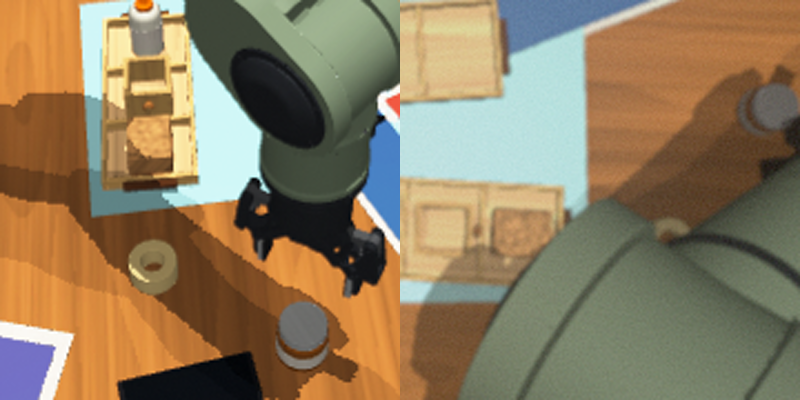

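The block sits in the right bay, at (150,142) in the left crop. The jar is at (303,330) below the gripper.

Call:
{"name": "move_arm", "arguments": {"deltas": "0 0 0 -0.07 0.05 4 1; 0 0 0 -0.07 0.05 8 1; 0 0 0 -0.07 0.05 12 1; 0 0 0 -0.07 0.05 14 1; 0 0 0 -0.07 0.05 14.5 1; 0 0 0 -0.07 0.05 14.5 1; 0 0 0 -0.07 0.05 14.5 0.6; 0 0 0 -0.07 0.05 14.5 0; 0 0 0 -0.07 0.05 14.5 0; 0 0 0 -0.07 0.05 14.5 0; 0 0 0 -0.07 0.05 14.5 0; 0 0 0 -0.07 0.05 14.5 0; 0 0 0 -0.07 0.05 14.5 0"}}

```text
time_s: 22.3
position: [593.6, -386.5, 5.7]
tool_rot: [0.879, 0.477, 0.001, 0.001]
force: [-2.2, 1.7, 10.8]
opening: 54.4
```

```bash
python3 go.py 648.7 62 110 5.25
```

```text
pose [ 593.6 -386.5    5.7] jaw -33.0 tilt [ 0.002 -0.001 -1.   ] open 54.4 F [-2.2  1.7 10.8] t 22.3 j7 0.31
0.002 0.000 -0.668 40.621 -19.778 -10.462
```

Call:
{"name": "move_arm", "arguments": {"deltas": "0 0 0 0 0 -2 0; 0 0 0 0 0 -6 0; 0 0 0 0 0 -10 0; 0 0 -0.668 40.6 -19.8 -10.5 0; 0 0 -0.668 40.6 -19.8 -10.5 0; 0 0 -0.668 40.6 -19.8 -10.5 0; 0 0 -0.668 40.6 -19.8 -10.5 0; 0 0 -0.668 40.6 -19.8 -10.5 0; 0 0 -0.668 40.6 -19.8 -10.5 0; 0 0 -0.668 40.6 -19.8 -10.5 0; 0 0 -0.668 40.6 -19.8 -10.5 0; 0 0 -0.668 40.6 -19.8 -10.5 0; 0 0 -0.668 40.6 -19.8 -10.5 0; 0 0 -0.668 40.6 -19.8 -10.5 0; 0 0 -0.668 40.6 -19.8 -10.5 0; 0 0 -0.668 40.6 -19.8 -10.5 0; 0 0 -0.668 40.6 -19.8 -10.5 0"}}

```text
time_s: 24.0
position: [647.9, 60.9, 109.1]
tool_rot: [0.675, 0.738, -0.0, 0.0]
force: [-0.8, -0.8, -1.3]
opening: 54.2
```

```bash
python3 go.py 648.7 62 11 5.25;  python3 - <<'E'
from h import *
f=cams.grab_frame("side");P=cloud("side",f[1]).reshape(-1,3);I=f[0].reshape(-1,3).astype(int)
m=(abs(P[:,:2]-[648,62]).max(1)<45)&(P[:,2]>90)&(P[:,2]<175)&(I[:,0]>60);P=P[m]
for z in range(93,175,6):
    q=P[abs(P[:,2]-z)<3]
    if len(q)>3:print(z,len(q),"x",np.percentile(q[:,0],[2,50,98]).round(),"y",np.percentile(q[:,1],[2,10,50,98]).round(1))
E
```

```text
pose [647.9  60.9 109.1] jaw 5.2 tilt [ 0. -0. -1.] open 54.2 F [-0.8 -0.8 -1.3] t 24.0 j7 0.19
0.000 0.000 -0.001 0.102 0.084 9.806
105 18 x [623. 644. 673.] y [32.1 33.  38.4 51.9]
111 19 x [624. 642. 667.] y [30.1 32.2 35.5 47.1]
117 38 x [610. 648. 683.] y [29.5 32.3 39.5 54.5]
123 34 x [613. 649. 684.] y [29.9 31.3 39.2 55.7]
129 37 x [608. 644. 681.] y [29.9 32.1 38.7 53.6]
135 33 x [620. 647. 680.] y [30.6 32.2 36.6 53.2]
141 40 x [618. 641. 678.] y [32.  33.  40.7 55.6]
147 37 x [618. 647. 680.] y [31.3 34.9 39.  50.9]
153 27 x [615. 644. 685.] y [34.3 36.1 39.8 53.3]
159 71 x [626. 653. 672.] y [33.6 37.1 47.6 71.2]
165 72 x [628. 647. 670.] y [34.3 38.7 51.5 67.2]
```

Call:
{"name": "move_arm", "arguments": {"deltas": "0 0 0 0.1 0.08 4 0; 0 0 0 0.1 0.08 7.5 0; 0 0 0 0.1 0.08 9.2 0; 0 0 0 0.1 0.08 9.6 0; 0 0 0 0.1 0.08 9.75 0; 0 0 0 0.1 0.08 9.8 0; 0 0 0 0.1 0.08 9.8 0"}}

```text
time_s: 24.75
position: [649.3, 63.4, 12.0]
tool_rot: [0.674, 0.739, 0.001, 0.001]
force: [-0.1, -0.2, -1.9]
opening: 54.5
```

Call:
{"name": "move_arm", "arguments": {"deltas": "0 0 0 0.05 0 0.06 0; 0 0 0 0.05 0 0.1 0; 0 0 0 0.05 0 0.13 0; 0 0 0 0.05 0 0.15 0; 0 0 0 0.05 0 0.15 0"}}

```text
time_s: 25.25
position: [649.0, 64.1, 10.6]
tool_rot: [0.674, 0.739, 0.001, 0.0]
force: [-6.0, 0.4, 16.5]
opening: 54.4
```

Call:
{"name": "move_arm", "arguments": {"deltas": "0 0 0 0 0 -0.04 0.6; 0 0 0 0 0 -0.04 0.77; 0 0 0 0 0 -0.04 0.77; 0 0 0 0 0 -0.04 0.77; 0 0 0 0 0 -0.04 0.77; 0 0 0 0 0 -2 0.77; 0 0 0 0 0 -5 0.77; 0 0 0 0 0 -9 0.9; 0 0 0 0 0 -13 1; 0 0 0 0 0 -14 1"}}

```text
time_s: 26.25
position: [650.3, 63.7, 153.5]
tool_rot: [0.674, 0.739, 0.002, 0.002]
force: [0.7, -0.0, -0.9]
opening: 85.5
```

```bash
python3 go.py 438.3 -273.3 150 -32
```

```text
pose [650.3  63.7 153.5] jaw 5.2 tilt [ 0.005  0.001 -1.   ] open 85.5 F [ 0.7 -0.  -0.9] t 26.25 j7 0.17
0.005 -0.002 0.650 -31.623 -24.193 0.209
```

Call:
{"name": "move_arm", "arguments": {"deltas": "0 0 0.65 -31.62 -24.19 0 1; 0 0 0.65 -31.62 -24.19 0 1; 0 0 0.65 -31.62 -24.19 0 1; 0 0 0.65 -31.62 -24.19 0 1; 0 0 0.65 -31.62 -24.19 0 1; 0 0 0.65 -31.62 -24.19 0 1; 0 0 0.65 -31.62 -24.19 0 1; 0 0 0.65 -31.62 -24.19 0 1; 0 0 0.65 -31.62 -24.19 0 1; 0 0 0.65 -31.62 -24.19 0 1; 0 0 0.65 -31.62 -24.19 0 1; 0 0 0.65 -31.62 -24.19 0 1; 0 0 0.65 -31.62 -24.19 0 1; 0 0 0.65 -31.62 -24.19 0 1"}}

```text
time_s: 27.65
position: [437.1, -272.7, 149.1]
tool_rot: [0.874, 0.486, -0.0, -0.0]
force: [0.2, -0.0, -0.2]
opening: 85.5
```

```bash
python3 go.py 438.3 -273.3 2 -32
```

```text
pose [ 437.1 -272.7  149.1] jaw -31.9 tilt [-0. -0. -1.] open 85.5 F [ 0.2 -0.  -0.2] t 27.65 j7 0.29
-0.000 0.000 0.002 0.012 0.139 14.715
```

Call:
{"name": "move_arm", "arguments": {"deltas": "0 0 0 0 0.12 4 1; 0 0 0 0 0.12 8 1; 0 0 0 0 0.12 12 1; 0 0 0 0 0.12 14.2 1; 0 0 0 0 0.12 14.8 1; 0 0 0 0 0.12 14.8 1; 0 0 0 0 0.12 14.8 0.6; 0 0 0 0 0.12 14.8 0; 0 0 0 0 0.12 14.8 0; 0 0 0 0 0.12 14.8 0; 0 0 0 0 0.12 14.8 0; 0 0 0 0 0.12 14.8 0; 0 0 0 0 0.12 14.8 0"}}

```text
time_s: 28.95
position: [438.5, -274.1, 2.9]
tool_rot: [0.875, 0.485, 0.001, 0.001]
force: [-4.2, 2.9, 21.1]
opening: 55.2
```

```bash
python3 go.py 656.9 -27.6 110 5.25
```

```text
pose [ 438.5 -274.1    2.9] jaw -32.0 tilt [ 0.002 -0.    -1.   ] open 55.2 F [-4.2  2.9 21.1] t 28.95 j7 0.44
0.002 -0.000 -0.650 32.483 5.498 -10.674
```

Call:
{"name": "move_arm", "arguments": {"deltas": "0 0 0 0 0 -2 0; 0 0 0 0 0 -6 0; 0 0 0 0 0 -10 0; 0 0 -0.65 32.5 5.5 -10.7 0; 0 0 -0.65 32.5 5.5 -10.7 0; 0 0 -0.65 32.5 5.5 -10.7 0; 0 0 -0.65 32.5 5.5 -10.7 0; 0 0 -0.65 32.5 5.5 -10.7 0; 0 0 -0.65 32.5 5.5 -10.7 0; 0 0 -0.65 32.5 5.5 -10.7 0; 0 0 -0.65 32.5 5.5 -10.7 0; 0 0 -0.65 32.5 5.5 -10.7 0; 0 0 -0.65 32.5 5.5 -10.7 0; 0 0 -0.65 32.5 5.5 -10.7 0; 0 0 -0.65 32.5 5.5 -10.7 0"}}

```text
time_s: 30.45
position: [656.2, -28.1, 108.5]
tool_rot: [0.674, 0.738, 0.0, 0.0]
force: [-0.3, 0.1, -0.4]
opening: 54.6
```

```bash
python3 go.py 656.9 -27.6 8.5 5.25;  python3 - <<'E'
from h import *
f=cams.grab_frame("side");P=cloud("side",f[1]).reshape(-1,3);I=f[0].reshape(-1,3).astype(int)
u,v=350,205;cv2.imwrite("pics/a7.png",cv2.resize(f[0][v-60:v+60,u-60:u+60],(400,400),interpolation=2)[...,::-1])
m=(abs(P[:,:2]-[657,-28]).max(1)<45)&(P[:,2]>90)&(P[:,2]<145)&(I[:,0]>60);P=P[m]
for z in range(93,145,6):
    q=P[abs(P[:,2]-z)<3]
    if len(q)>3:print(z,len(q),"x",np.percentile(q[:,0],[2,50,98]).round(),"y",np.percentile(q[:,1],[2,10,50,98]).round(1))
E
```

```text
pose [656.2 -28.1 108.5] jaw 5.2 tilt [ 0. -0. -1.] open 54.6 F [-0.3  0.1 -0.4] t 30.45 j7 0.32
0.000 0.000 -0.001 0.045 0.070 10.002
105 9 x [633. 653. 660.] y [-55.4 -55.2 -45.5 -12. ]
111 44 x [633. 658. 683.] y [-57.2 -55.3 -49.2 -13.2]
117 46 x [624. 655. 691.] y [-57.2 -55.8 -45.2 -11.2]
123 48 x [618. 657. 690.] y [-58.2 -55.7 -42.7 -12.7]
129 66 x [631. 658. 688.] y [-57.8 -54.9 -41.2  -4.4]
135 160 x [631. 657. 682.] y [-57.6 -51.9 -34.2  -4. ]
141 9 x [625. 645. 678.] y [-52.8 -47.2 -40.  -10.9]
```

View pics/a7.png

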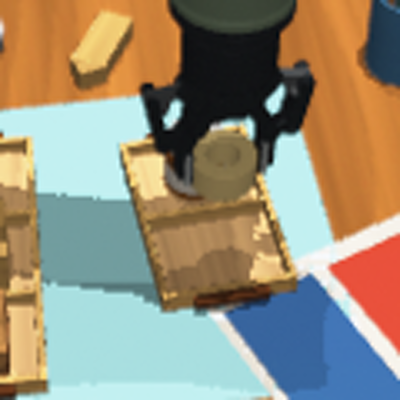

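The tape is held level at (225,168), over the bay nearest the camera; the jar is behind it. I'll lower it.

Call:
{"name": "move_arm", "arguments": {"deltas": "0 0 0 0.05 0 4 0; 0 0 0 0.05 0 7.5 0; 0 0 0 0.05 0 9.2 0; 0 0 0 0.05 0 9.6 0; 0 0 0 0.05 0 9.8 0; 0 0 0 0.05 0 9.95 0; 0 0 0 0.05 0 9.95 0; 0 0 0 0.05 0 9.95 0"}}

```text
time_s: 31.3
position: [656.9, -26.7, 9.6]
tool_rot: [0.674, 0.739, 0.0, 0.0]
force: [0.3, -0.0, -0.1]
opening: 54.8
```

Call:
{"name": "move_arm", "arguments": {"deltas": "0 0 0 -0.05 0 0.06 0; 0 0 0 -0.05 0 0.1 0; 0 0 0 -0.05 0 0.13 0; 0 0 0 -0.05 0 0.16 0; 0 0 0 -0.05 0 0.18 0; 0 0 0 -0.05 0 0.18 0"}}

```text
time_s: 31.9
position: [656.7, -27.4, 8.0]
tool_rot: [0.674, 0.739, 0.0, 0.0]
force: [-5.8, -0.1, 17.8]
opening: 54.5
```

Contact is made. I'll release, lift, and back away clear of the views.

Call:
{"name": "move_arm", "arguments": {"deltas": "0 0 0 0 0 -0.04 0.6; 0 0 0 0 0 -0.04 0.77; 0 0 0 0 0 -0.04 0.77; 0 0 0 0 0 -0.04 0.77; 0 0 0 0 0 -0.04 0.77; 0 0 0 0 0 -2 0.77; 0 0 0 0 0 -5 0.77; 0 0 0 0 0 -9 0.9; 0 0 0 0 0 -13 1; 0 0 0 0 0 -17 1; 0 0 0 -30 -10 -17 1; 0 0 0 -30 -10 -17 1; 0 0 0 -30 -10 -17 1; 0 0 0 -30 -10 -17 1; 0 0 0 -30 -10 -17 1; 0 0 0 -30 -10 -17 1; 0 0 0 -30 -10 -17 1; 0 0 0 -30 -10 -17 1; 0 0 0 -30 -10 -17 1; 0 0 0 -30 -10 -17 1"}}

```text
time_s: 33.9
position: [585.2, -333.5, 176.8]
tool_rot: [0.673, 0.74, 0.0, -0.0]
force: [-0.9, 0.8, 0.2]
opening: 85.5
```

```bash
python3 go.py
python3 - <<'E'
from h import *
o=[]
B=dict(drawer=(444.4,-14.5,45,60),glue=(447.2,75.5,25,120),block=(441.6,-104.5,35,50),jar=(648.7,62,55,80),tape=(656.9,-27.6,28,45),tin=(457,269,15,35),offcut=(581,237,15,35))
for n,(u,v) in dict(side=(300,200),top=(310,200)).items():
    im,d=cams.grab_frame(n); C=cloud(n,d).reshape(-1,3); o.append(cv2.resize(im[v-100:v+100,u-100:u+100],(400,400),interpolation=2))
    for k,(x,y,lo,hi) in B.items():
        r=55 if k=="offcut" else 40; P=C[(abs(C[:,:2]-[x,y]).max(1)<r)&(C[:,2]>lo)&(C[:,2]<hi)]
        (cx,cy),s,a=cv2.minAreaRect(P[:,:2].astype(np.float32)); print(n,k,f"d=({cx-x:.1f},{cy-y:.1f}) {s[0]:.0f}x{s[1]:.0f} {a:.0f} z={np.median(P[:,2]):.1f}")
cv2.imwrite("pics/a8.png",np.hstack(o)[...,::-1])
E
```

```text
pose [ 585.2 -333.5  176.8] jaw 5.4 tilt [ 0.     0.001 -1.   ] open 85.5 F [-0.9  0.8  0.2] t 33.9 j7 0.77
side drawer d=(0.3,-1.4) 68x60 89 z=51.1
side glue d=(1.5,-5.2) 45x39 10 z=68.2
side block d=(0.1,-0.1) 67x53 87 z=39.7
side jar d=(-648.7,-62.0) 0x0 0 z=nan
side tape d=(-656.9,27.6) 0x0 0 z=nan
side tin d=(-6.6,-3.6) 51x66 20 z=20.6
side offcut d=(-581.0,-237.0) 0x0 0 z=nan
top drawer d=(2.7,-1.7) 70x60 88 z=54.0
top glue d=(2.5,1.7) 43x43 29 z=83.4
top block d=(2.8,2.3) 66x54 88 z=42.1
top jar d=(1.2,3.0) 50x49 88 z=66.5
top tape d=(1.7,1.5) 53x54 75 z=36.5
top tin d=(0.6,2.3) 61x63 1 z=23.1
top offcut d=(-0.3,0.4) 91x38 62 z=23.2
  return _methods._mean(a, axis=axis, dtype=dtype,
  ret = ret.dtype.type(ret / rcount)
```

View pics/a8.png

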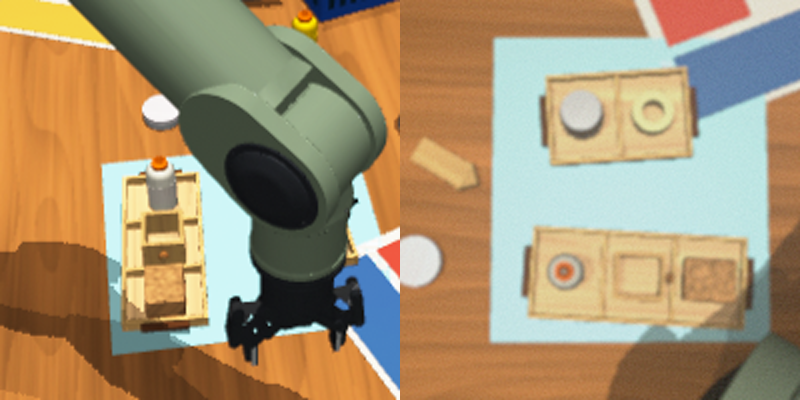

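Each of the five things sits in its own bay, upright, within about 3 mm of the middle. The tin and the offcut have not moved: in the top view they measure as before. The gripper is clear, so I'm handing in.

```bash
python3 -c "
from cell import bot
print(bot.hand_in())"
```

```text
the job is handed in; nothing more can be done
None
```

Both trays are made up and the job is handed in, at about 34 s on the robot's clock. In tray3 the glue is in the left (+y) bay, the drawer in the middle bay and the cork block in the right bay. In tray2 the jar is in the left bay and the tape in the right bay. I placed them in the order the task lists them, lowering each until it touched the tray floor (14 to 28 N) before letting go.

**Last top-camera check:** everything is within about 4 mm of its bay centre, including camera calibration error, with upper surfaces at the heights expected for standing flat. The tin and the offcut are where they were.

**Limits of the checks:**
- The arm hid the jar, the tape and the offcut from the side camera at the end, so their final check is from the top camera only. The arm also partly hid the tin there.
- Where both cameras saw a thing, they differed by 2 to 4 mm. For the glue it was 7 mm, because the side camera sees mostly its near half.
- The drawer's knob reaches about 1 mm past the edge of its bay, above the divider.

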